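Put away the vision-test plates and latch their holder

TASK

Turn the holder's knob counter-clockwise until it clicks over and its arm is swung clear, lift the cover plate with the grip off the empty pad and set it aside, then stack all the striped test plates that lie on the table squarely on the outlined pad, in any order, and lay the cover back on top, square with the pile. Then turn the knob back clockwise until it clicks home with its arm over the cover, leaving the dropper bottle and the occluder paddle alone.

Things in the scene. Friction and masses are not known exactly. Their poses are not given: they have to be found in the camera images.
- holder: Plate holder, fixed: grey metal base 180 x 76 mm, 3 mm thick, no walls; on it a thin black outline of plate size (the pad). 90 mm along its +x from the pad's centre stands a round post (26 mm across) with the latch. Origin: under the pad's centre, on the table; x from pad to post, y across, z up. Position and yaw vary.
- pad (a point): centre of the outlined pad, on the base's upper face (3 mm above the table); axes as the holder's. The outline's long side lies along x.
- latch (a joint): black knob and steel arm on the post, turning as one. 0 = latched (arm along the holder's -x, over the pad's end), 1.2 rad = open (arm 69 deg out to the holder's -y side); grows counter-clockwise from above; stops at both ends; starts latched. Sprung detent: 0.2 N m at first, falling to the click point at 0.6 rad; short of it the knob springs back, past it it snaps to the other end and stays.
- latch_grip (a point): grip point of the knob: on its axis, 87 mm above the table. Grip bar 14 mm thick (y), 40 mm long (this point's x), 73 to 99 mm above the table. Below it a disc (42 mm across, 65 to 73 mm above the table) and the arm (14 mm wide, 57 to 65 mm above the table), which reaches 57 mm from the axis towards -x of this point; white mark on that end of the bar.
- plate1: test plate (3 to 5 of the five are there): rigid white plastic plate 90 x 50 x 8 mm, long side along its x, with a patch of fine dark stripes on its upper face; about 0.06 kg, lying flat. Origin: centre of the underside, z up.
- plate2: test plate (3 to 5 of the five are there): rigid white plastic plate 90 x 50 x 8 mm, long side along its x, with a patch of fine dark stripes on its upper face; about 0.06 kg, lying flat. Origin: centre of the underside, z up.
- plate3: test plate (3 to 5 of the five are there): rigid white plastic plate 90 x 50 x 8 mm, long side along its x, with a patch of fine dark stripes on its upper face; about 0.06 kg, lying flat. Origin: centre of the underside, z up.
- plate4: test plate (3 to 5 of the five are there): rigid white plastic plate 90 x 50 x 8 mm, long side along its x, with a patch of fine dark stripes on its upper face; about 0.06 kg, lying flat. Origin: centre of the underside, z up.
- plate5: test plate (3 to 5 of the five are there): rigid white plastic plate 90 x 50 x 8 mm, long side along its x, with a patch of fine dark stripes on its upper face; about 0.06 kg, lying flat. Origin: centre of the underside, z up.
- cover: cover plate: aluminium plate 90 x 50 x 8 mm (long side along its x) with an upright black grip bar in the middle of its upper face: 30 mm long along x, 13 mm thick along y, from 8 to 34 mm above the plate's underside. About 0.12 kg; it starts on the pad, under the latch arm. Origin: centre of the underside.
- dropper: small closed dropper bottle, 30 mm across, 60 mm tall, standing; bystander. Origin: centre of its underside.
- paddle: black eye-occluder paddle lying flat, 6 mm thick, about 165 mm long; bystander. Origin: on its underside, 50 mm from the centre of its round end.
Mind the look-alikes: they are no part of the job. What is shaped like the plate5 but turquoise or yellow is not meant.

How it is judged:
By the outcome, as a careful person would: the job done as asked, in the order asked, and still so for the second after the job is handed in, with the robot touching nothing.
Of plate1, plate2, plate3, plate4, plate5 only 3 to 5 are there at a start; the rules pass over those that are not, and their reading is None.
At some moment in a run one of cover may be knocked a few centimetres aside while the robot is not near it.
Once in a run the grip may slacken for a moment while it holds something.
It also fails if it takes over 210 s, if anything falls off the work surface, if the arm or the gripper's body presses on something with over 40 N, if the wrist force passes 120 N, or if a joint passes its speed limit or range.

ROBOT

A 6-joint arm with a two-finger parallel gripper is mounted at the origin on the work surface. World frame = base frame: x ahead of the robot, y to its left, z up, the work surface at z = 0. Lengths are in m, angles in rad, forces in N, time in s.
With the tool pointing down it reaches from about 0.3 to 0.85 m from the base axis. Payload 4.2 kg.
Tool frame: the origin (TCP) lies at the very end of the fingers, on their centre line; the grasp point (between the pads) lies 19 mm behind it (ctrl.grasp_offset is the distance from the TCP to the grasp point, in m); z points along the fingers, y is the line along which they close (so a half turn about z gives the same grasp; the last joint's range is limited). The gripper opens to 91 mm and grips with 3 to 60 N. Pads are 32 mm wide; open, the fingers measure 118 mm over their backs; the gripper's body (76 mm by 178 mm) begins 60 mm behind the grasp point.
Start: joints at [1.089, 0.32, 1.565, -0, 1.257, -0.02], TCP at [0.256, 0.515, 0.214] pointing down, gripper open.
Joint ranges: [-3.11, 3.11], [-0.84, 2.01], [0.21, 2.61], [-1.34, 4.49], [0.05, 2.63], [-2.56, 2.56]. Speed limits (rad/s): [2.57, 2.57, 3.14, 3.14, 3.14, 3.14].

INTERFACE

Orientations are given as [roll, pitch, yaw] about the fixed x, y, z axes, in that order (R = Rz(yaw) Ry(pitch) Rx(roll)).
In Python, from plant import ctrl gives the robot as it stands. The module is installed in compiled form; this text tells all that it offers.
- The arm moves only by the tool move_arm, never from a script. Its argument "deltas" is one flat list of numbers, 5 for each row, row after row: the opening, from -1 (shut) to 1 (fully open), then the shift along the world's x, y, z in units of 300 mm (1.0 is 300 mm), then the turn about the world's z in units of 90 degrees (1.0 is 90 degrees). A call has 1 to 20 rows; each row is the pose to reach, as a shift and turn from the pose commanded when the call began; what a row does not reach only later rows make up. A row lasts 1/8 s, in which the tool goes at most 62.5 mm and 10.7 degrees, less where a joint would pass 70% of its speed; a pose out of reach is approached as far as the arm can. A call with a number of a shift or a turn outside -1 to 1 is refused whole. A call with a gripper value outside its range is refused whole. The fingers move at their own pace and stop on an object; "grip_force" is the grip in N (left out, the last holds). Time passes only in rows, so rows that repeat a pose let the fingers close. It gives the time, the measured TCP pose, the force, the opening and the grip force at its end, in the units of the state.
- ctrl.observe(): the state, without advancing time (a new reading comes with each control period).
- ctrl.camera(name): name is "side" or "top" or "wrist"; returns a dict with "frame" (400x640x3 uint8, blue, green, red), "K" (3x3 intrinsics, pixels), "extrinsics" (4x4, takes a point from world to camera coordinates). Camera axes: x right, y up, looking along -z (the intrinsics and any distortion apply to the point x, -y, -z); pixel columns grow to the right and rows downward; lengths in m; the calibration is good to about 2 mm. A picture is of the moment at which its call begins. There is no depth.
- ctrl.close_job(): hands the job in; it is judged then, once.
Trained networks look in a picture, given as the dict that the camera call returned (one of the last four; its "shot" number tells which), for a name from the list of things; names that differ only in an ending like _2 or _b are one class to them, and where a whole thing is asked for, a point or a joint stands for the part that bears it (a point fixed in the world has none). Each returns a list of dicts, best first, with "conf" (0 to 1); they miss things now and then, are a little off and sometimes report something else, mostly with a low value. They report only what shows in the picture. A call takes as long as a camera call. They do not tell look-alikes from the thing itself.
- ctrl.find_in(name, picture): "at" ([column, row] in pixels, amid what is visible of it).
- ctrl.masks_of(name, picture): "mask" (400x640 bool, what is visible of it) and "at" ([column, row] in pixels, amid what is visible of it).
- ctrl.pinpoint(name, picture): "at" ([column, row] in pixels: a listed point, or the origin of a listed thing).
The state is a dict: "t": time; "qpos": joint angles; "joint_vel": joint speeds; "effort": joint torques, N m; "ee_pos": TCP position; "tcp_rot": TCP orientation; "ft_force": force on the tool from outside, world axes, zero at the start; "wrist_torque": the same for the moment, N m; "gripper_width": finger opening in m; "finger_force": force on a finger pad.
Only numpy, scipy, OpenCV 4.12 (cv2) and the standard library are available. Lean on these libraries where they do the work, as an engineer would, in place of code of your own. Each camera call takes 0.05 s, during which the arm holds its last target. There are 200 camera calls.

## Working session

There is one attempt and no reset: what is moved stays moved. The work goes in short steps, Python scripts to look and compute and a tool call to move; the robot and the scene stay as the last step left them, time stands still between calls to the robot, and variables do not carry over. Pictures are saved under pics/ and viewed, at most 14 in all, crops included, and the job is handed in when it is done.

Besides the shell and the picture viewer there is one more tool, called after "Request:" as name(argument=value, ...), one argument or row to a line, values as JSON. move_arm: Moves the arm, as the interface text tells. Shifts and turns lie within -1 to 1; 1 stands for 300 mm of shift or 90 degrees of turn. Its arguments: {"type":"object","properties":{"deltas":{"type":"array","items":{"type":"number","minimum":-1,"maximum":1}},"grip_force":{"type":"number"}},"required":["deltas"]}

```bash
mkdir -p pics; cat > h.py <<'E'
import numpy as np, cv2
from plant import ctrl
def ray(p,px):
    K=np.array(p["K"]);E=np.array(p["extrinsics"])
    u=np.linalg.solve(K,[px[0],px[1],1.0]); d=np.array([u[0],-u[1],-u[2]])
    R=E[:3,:3];c=-R.T@E[:3,3]; return c,R.T@d/np.linalg.norm(d)
def at_z(p,px,z):
    c,d=ray(p,px); return c+d*(z-c[2])/d[2]
def proj(p,X):
    E=np.array(p["extrinsics"]);K=np.array(p["K"]);c=E[:3,:3]@np.array(X)+E[:3,3]
    u=K@np.array([c[0],-c[1],-c[2]]);return u[:2]/u[2]
def tri(p,a,q,b):
    A=[];B=[]
    for c,d in (ray(p,a),ray(q,b)):
        M=np.eye(3)-np.outer(d,d);A.append(M);B.append(M@c)
    return np.linalg.lstsq(np.vstack(A),np.hstack(B),rcond=None)[0]
def rect(p,mask,z):
    c,_=cv2.findContours(mask.astype(np.uint8),cv2.RETR_EXTERNAL,cv2.CHAIN_APPROX_NONE)
    c=max(c,key=cv2.contourArea)[:,0,:]
    P=np.array([at_z(p,x,z)[:2] for x in c],np.float32)*1000
    (ctr,(w,h),a)=cv2.minAreaRect(P)
    if w<h: w,h,a=h,w,a+90
    return np.array(ctr)/1000,(w,h),(a+90)%180-90
E
python3 - <<'E'
from h import *
s=ctrl.observe();print(s["t"],s["ee_pos"],s["tcp_rot"],s["gripper_width"])
t=ctrl.camera("top");d=ctrl.camera("side")
cv2.imwrite("pics/top0.png",t["frame"]);cv2.imwrite("pics/side0.png",d["frame"])
for n in ["plate1","cover","holder","latch","dropper","paddle"]:
  for nm,p in(("top",t),("side",d)):
    for m in ctrl.masks_of(n,p):
        if m["conf"]<.2: continue
        r=rect(p,m["mask"],{"plate1":.008,"cover":.011,"holder":.003,"latch":.07}.get(n,.005))
        print(n,nm,round(m["conf"],2),np.round(m["at"]),np.round(r[0],3),np.round(r[1]),round(r[2],1))
for n in ["latch_grip","pad","cover","plate1"]:
  a=ctrl.pinpoint(n,t);b=ctrl.pinpoint(n,d)
  print(n,[(np.round(x["at"],1),round(x["conf"],2)) for x in a],[(np.round(x["at"],1),round(x["conf"],2)) for x in b])
  if a and b and n!="plate1": print(" tri",tri(t,a[0]["at"],d,b[0]["at"]).round(4))
for nm,p in(("top",t),("side",d)): print(nm,ray(p,(320,200)))
E
```

```text
0.0 [0.25594255 0.51432444 0.21310608] [-3.13976995e+00 -5.06595352e-05  2.67980932e+00] 0.09087703404532256
plate1 top 0.95 [239. 185.] [0.57  0.262] [94. 52.] -7.9
plate1 top 0.92 [196. 216.] [0.474 0.387] [89. 52.] -8.4
plate1 top 0.88 [414. 186.] [ 0.579 -0.261] [89. 51.] 1.2
plate1 top 0.83 [405. 233.] [ 0.442 -0.232] [89. 50.] -31.1
plate1 top 0.71 [449. 238.] [ 0.424 -0.374] [91. 49.] -52.4
plate1 top 0.67 [377. 279.] [ 0.308 -0.156] [92. 53.] 28.7
plate1 top 0.59 [245. 233.] [0.43  0.253] [91. 50.] -16.3
plate1 side 0.92 [292. 180.] [0.572 0.258] [92. 62.] -6.4
plate1 side 0.83 [324. 393.] [ 0.433 -0.35 ] [89. 41.] -20.9
plate1 side 0.82 [243. 190.] [0.433 0.25 ] [93. 62.] -13.6
plate1 side 0.72 [383. 324.] [ 0.581 -0.263] [93. 53.] 2.1
plate1 side 0.63 [247. 163.] [0.476 0.383] [87. 60.] -8.6
plate1 side 0.6 [315. 328.] [ 0.444 -0.237] [92. 56.] -28.8
plate1 side 0.58 [233. 318.] [ 0.311 -0.159] [94. 57.] 28.8
cover top 0.91 [340. 224.] [ 0.456 -0.05 ] [90. 49.] 5.8
cover top 0.67 [342. 194.] [ 0.538 -0.043] [80. 39.] -11.8
cover side 0.85 [287. 262.] [ 0.457 -0.052] [101.  
[... 851 characters left out ...]
array([289.2, 263.5]), 0.79)]
 tri [ 0.4603 -0.0541  0.0027]
plate1 [(array([377.3, 273.4]), 0.93), (array([243.8, 231.3]), 0.91), (array([402.8, 231.5]), 0.87), (array([192.6, 211.7]), 0.78), (array([447. , 240.5]), 0.78), (array([412.4, 187.5]), 0.69), (array([239.5, 182.8]), 0.56)] [(array([233.5, 320.2]), 0.98), (array([387.7, 322.7]), 0.96), (array([245.5, 187.4]), 0.87), (array([313.9, 326.8]), 0.73), (array([245.2, 161.2]), 0.69), (array([325.8, 225.7]), 0.64), (array([293.7, 179. ]), 0.57)]
top (array([0.38156441, 0.03235903, 1.28656707]), array([ 0.11413989, -0.00978151, -0.99341653]))
side (array([ 0.27149611, -0.67074432,  0.66586154]), array([ 0.3077959,  0.7361773, -0.6027476]))
```

```bash
python3 - <<'E'
import cv2
t=cv2.imread("pics/top0.png");c=t[110:310,160:480]
cv2.imwrite("pics/top0c.png",cv2.resize(c,(800,500),interpolation=cv2.INTER_CUBIC))
E
```

```text
(no output)
```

View pics/top0c.png

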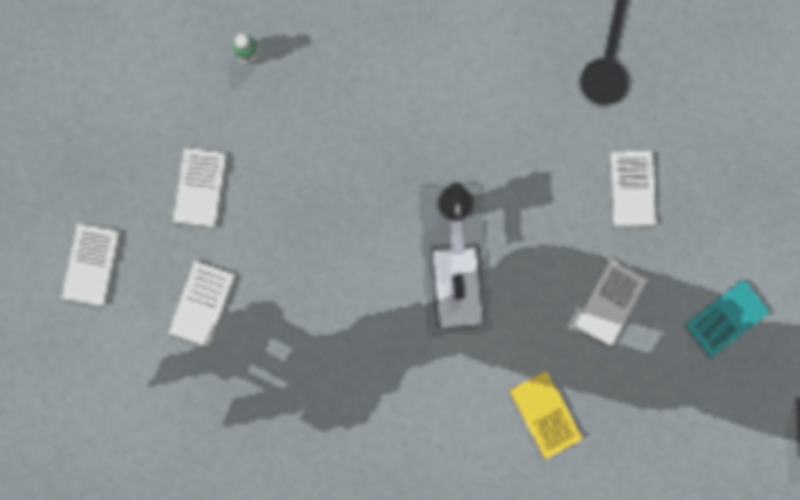

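View pics/side0.png

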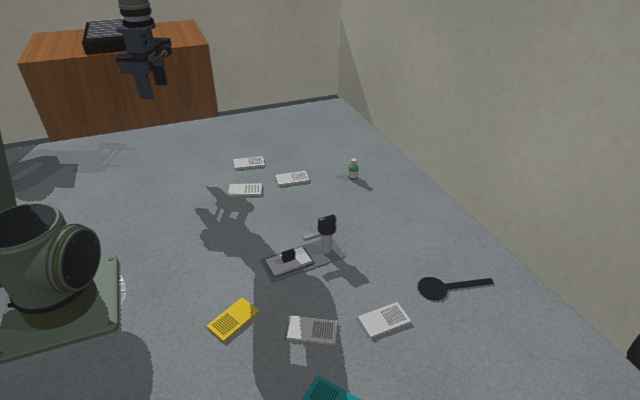

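The top view shows five white striped plates at about (239,185), (196,216), (245,233), (414,186) and (405,233); the last one lies in shadow. The look-alikes are yellow at (377,279) and turquoise at (449,238). The cover is at (340,224) under the latch arm, with the knob at (343,191). The side view agrees. The next step is to move over the left plates and then the holder, using the wrist camera.

Request:
move_arm(
  deltas=[1,0.2,-0.3,0.3,-0.3,1,0.4,-0.6,0.4,-0.6,1,0.4,-0.7,0.4,-0.9,1,0.4,-0.7,0.4,-0.9,1,0.4,-0.7,0.4,-0.9,1,0.4,-0.7,0.4,-0.9,1,0.4,-0.7,0.4,-0.9,1,0.4,-0.7,0.4,-0.9,1,0.4,-0.7,0.4,-0.9,1,0.4,-0.7,0.4,-0.9],
  grip_force=20,
)

```text
t: 2.35
ee_pos: [0.3761, 0.3048, 0.334]
tcp_rot: [3.142, 0.0, 1.268]
ft_force: [0.1, 0.7, -0.2]
gripper_width: 0.0911
finger_force: 0.0
```

```bash
python3 - <<'E'
from h import *
s=ctrl.observe();print(s["t"],s["ee_pos"],s["tcp_rot"])
w=ctrl.camera("wrist");cv2.imwrite("pics/w1.png",w["frame"])
print(ray(w,(320,200)))
for m in ctrl.masks_of("plate1",w):
    r=rect(w,m["mask"],.008);print(round(m["conf"],2),np.round(m["at"]),np.round(r[0],4),np.round(r[1]),round(r[2],1))
E
```

```text
2.35 [0.37614764 0.30477733 0.33396574] [3.14153056e+00 7.74268912e-05 1.26758125e+00]
(array([0.39722858, 0.3778034 , 0.50401197]), array([-0.07139083, -0.24990351, -0.96563533]))
0.92 [445. 153.] [0.5701 0.2637] [93. 52.] -6.5
0.69 [359. 184.] [0.4317 0.2558] [91. 51.] -17.3
0.59 [365.  92.] [0.4741 0.3887] [90. 50.] -8.4
```

Request:
move_arm(
  deltas=[1,0.58,-1,0,-0.745,1,0.58,-1,0,-0.745,1,0.58,-1,0,-0.745,1,0.58,-1,0,-0.745,1,0.58,-1,0,-0.745,1,0.58,-1,0,-0.745,1,0.58,-1,0,-0.745,1,0.58,-1,0,-0.745,1,0.58,-1,0,-0.745,1,0.58,-1,0,-0.745],
)

```text
t: 3.7
ee_pos: [0.55, 0.0053, 0.3341]
tcp_rot: [3.142, -0.0, 0.097]
ft_force: [-0.5, 0.4, -0.1]
gripper_width: 0.0914
finger_force: 0.0
```

```bash
cat >> h.py <<'E'
def look(tag):
    import pickle
    s=ctrl.observe();w=ctrl.camera("wrist");cv2.imwrite(f"pics/{tag}.png",w["frame"])
    print("t",s["t"],np.round(s["ee_pos"],4),"yaw",round(np.degrees(s["tcp_rot"][2]),2))
    out={"p":{k:w[k] for k in("K","extrinsics","frame")}}
    for n in ["latch_grip","pad","cover"]:
        a=ctrl.pinpoint(n,w); out[n]=a
        print(n,[(np.round(x["at"],1).tolist(),round(x["conf"],2)) for x in a[:2]])
    for n,z in(("cover",.011),("holder",.003)):
        for m in ctrl.masks_of(n,w)[:2]:
            r=rect(w,m["mask"],z);print(n,round(m["conf"],2),np.round(m["at"]),np.round(r[0],4),np.round(r[1]),round(r[2],1)); out[n+"_m"]=out.get(n+"_m",m)
    pickle.dump(out,open(tag+".pkl","wb")); return w,out
E
python3 -c "
from h import *
look('wa')"
```

```text
t 3.7 [0.55   0.0053 0.3341] yaw 5.57
latch_grip [([353.1, 177.9], 0.84), ([486.7, 161.4], 0.25)]
pad [([81.1, 185.9], 0.36)]
cover [([343.1, 221.0], 0.62)]
cover 0.86 [342. 226.] [ 0.4565 -0.049 ] [89. 50.] 6.3
holder 0.85 [347. 183.] [ 0.4915 -0.046 ] [179.  76.] 4.7
```

Request:
move_arm(
  deltas=[1,0.0,-0.2,-0.3,0,1,0.0,-0.2,-0.3,0,1,0.0,-0.2,-0.3,0,1,0.0,-0.2,-0.3,0],
)

```text
t: 4.5
ee_pos: [0.5511, -0.0548, 0.2454]
tcp_rot: [3.142, -0.002, 0.096]
ft_force: [-0.3, -0.6, -0.4]
gripper_width: 0.0913
finger_force: 0.0
```

```bash
python3 -c "
from h import *
import pickle
w,o=look('wb')
a=pickle.load(open('wa.pkl','rb'))
for n in ['latch_grip','pad','cover']:
    if a[n] and o[n]: print(n,tri(a['p'],a[n][0]['at'],w,o[n][0]['at']).round(4), 'wb ray@known', at_z(w,o[n][0]['at'],{'latch_grip':.087}.get(n,.003)).round(4))
"
```

```text
t 4.5 [ 0.5511 -0.0548  0.2454] yaw 5.49
latch_grip [([304.9, 190.6], 0.57)]
pad []
cover [([307.7, 243.7], 0.63)]
cover 0.95 [312. 243.] [ 0.4574 -0.0487] [92. 49.] 5.9
holder 0.6 [308. 190.] [ 0.4942 -0.0457] [173.  78.] 4.9
latch_grip [ 0.549  -0.0398  0.0975] wb ray@known [ 0.5462 -0.0396  0.087 ]
cover [ 0.457  -0.0461  0.0121] wb ray@known [ 0.4498 -0.0484  0.003 ]
```

View pics/wb.png

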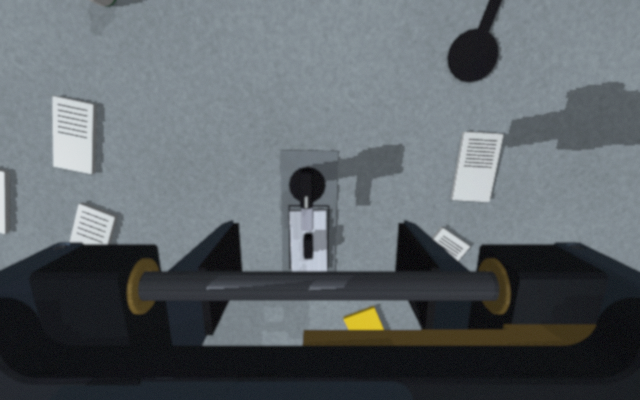

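The wrist view shows the knob at (307,185) and the cover at (308,243), in line with the triangulated values: knob axis about (0.547,-0.040), holder yaw about 5.3°. I'll descend on the knob and grip it.

Request:
move_arm(
  deltas=[0.2,-0.012,0.049,-0.15,0,0.2,-0.012,0.049,-0.35,0,0.2,-0.012,0.049,-0.48,0,0.2,-0.012,0.049,-0.553,0,0.2,-0.012,0.049,-0.553,0,-1,-0.012,0.049,-0.553,0,-1,-0.012,0.049,-0.553,0,-1,-0.012,0.049,-0.553,0,-1,-0.012,0.049,-0.553,0,-1,-0.012,0.049,-0.553,0,-1,-0.012,0.049,-0.553,0],
  grip_force=30,
)

```text
t: 6.18
ee_pos: [0.547, -0.0421, 0.0786]
tcp_rot: [3.139, -0.001, 0.096]
ft_force: [0.2, -5.2, 1.5]
gripper_width: 0.0137
finger_force: 30.0
```

Request:
move_arm(
  deltas=[-1,0,-0.007,0,0.08,-1,0,-0.007,0,0.17,-1,0,-0.007,0,0.26,-1,0,-0.007,0,0.35,-1,0,-0.007,0,0.44,-1,0,-0.007,0,0.53,-1,0,-0.007,0,0.62,-1,0,-0.007,0,0.7,-1,0,-0.007,0,0.75,-1,0,-0.007,0,0.75,-1,0,-0.007,0,0.75],
)

```text
t: 7.55
ee_pos: [0.549, -0.0446, 0.0786]
tcp_rot: [3.135, 0.002, 1.275]
ft_force: [4.7, -6.5, -1.9]
gripper_width: 0.0139
finger_force: 30.0
```

Request:
move_arm(
  deltas=[0.2,0,0,0,0.75,0.2,0,0,0,0,0.2,0,0,0.15,0,0.2,0,0,0.35,-0.1,0.2,0,0,0.6,-0.2,0.4,0,0,0.7,-0.35,0.4,0,0,0.7,-0.45,0.4,0,0,0.7,-0.55,0.4,0,0,0.7,-0.65,0.4,0,0,0.7,-0.75,0.4,0,0,0.7,-0.75],
)

```text
t: 8.93
ee_pos: [0.5465, -0.0426, 0.2881]
tcp_rot: [3.142, 0.0, 0.098]
ft_force: [-0.1, -1.1, 0.0]
gripper_width: 0.0635
finger_force: 0.0
```

```bash
python3 -c "
from h import *
look('wc')"
```

```text
t 8.925 [ 0.5465 -0.0426  0.2881] yaw 5.6
latch_grip [([315.9, 177.3], 0.84)]
pad [([132.7, 0.0], 0.46)]
cover [([316.3, 226.5], 0.58)]
cover 0.63 [316. 227.] [ 0.457  -0.0488] [91. 50.] 7.1
holder 0.9 [320. 182.] [ 0.4923 -0.0583] [179. 101.] 5.0
```

View pics/wc.png

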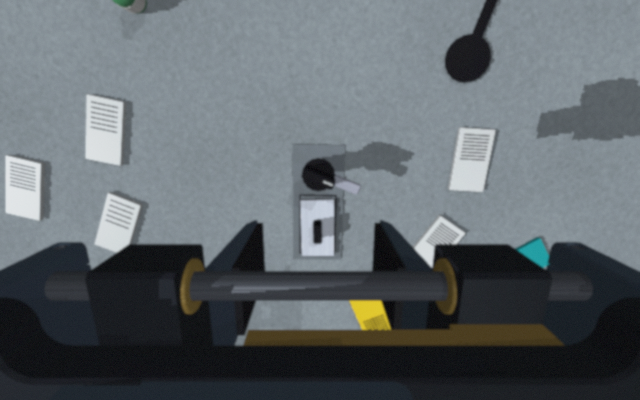

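Latch is open: the arm points sideways at (343,185). The cover is at (318,227), and I'll grasp its grip bar.

Request:
move_arm(
  deltas=[0,-0.2,-0.023,0,0,0,-0.295,-0.023,-0.1,0,0,-0.295,-0.023,-0.3,0,0,-0.295,-0.023,-0.5,0,0,-0.295,-0.023,-0.7,0,0,-0.295,-0.023,-0.82,0,0,-0.295,-0.023,-0.908,0,0,-0.295,-0.023,-0.908,0,-1,-0.295,-0.023,-0.908,0,-1,-0.295,-0.023,-0.908,0,-1,-0.295,-0.023,-0.908,0,-1,-0.295,-0.023,-0.908,0,-1,-0.295,-0.023,-0.908,0,-1,-0.295,-0.023,-0.908,0],
  grip_force=30,
)

```text
t: 10.98
ee_pos: [0.4586, -0.0496, 0.0164]
tcp_rot: [3.141, -0.001, 0.096]
ft_force: [-0.5, 0.1, 6.8]
gripper_width: 0.0129
finger_force: 30.0
```

Request:
move_arm(
  deltas=[-1,0,0,0.08,0,-1,0,0,0.2,0,-1,0,0.1,0.2,0,-1,0.05,0.25,0.2,0,-1,0.1,0.4,0.2,0,-1,0.14,0.52,0.15,0,-1,0.14,0.55,0.08,0,-1,0.14,0.55,0.02,0,-1,0.14,0.55,-0.005,0,-1,0.14,0.55,-0.008,0,-1,0.14,0.55,-0.008,0],
)

```text
t: 12.35
ee_pos: [0.5003, 0.1153, 0.0135]
tcp_rot: [3.142, -0.001, 0.095]
ft_force: [-0.5, 0.1, -1.0]
gripper_width: 0.0128
finger_force: 30.0
```

Request:
move_arm(
  deltas=[-0.2,0,0,-0.001,0,-0.2,0,0,-0.001,0,-0.2,0,0,0.1,0,0,0,0,0.3,0,0.5,0.0,0,0.5,0,1,0.1,-0.15,0.7,0,1,0.16,-0.3,0.914,0,1,0.16,-0.525,0.914,0,1,0.16,-0.525,0.914,0,1,0.16,-0.525,0.914,0,1,0.16,-0.525,0.914,0],
)

```text
t: 13.72
ee_pos: [0.5477, -0.0414, 0.287]
tcp_rot: [-3.141, 0.001, 0.096]
ft_force: [0.9, -0.1, -0.1]
gripper_width: 0.0914
finger_force: 0.0
```

```bash
python3 -c "
from h import *
w,o=look('wd')
for m in ctrl.masks_of('plate1',w):
    r=rect(w,m['mask'],.008);print(round(m['conf'],2),np.round(m['at']),np.round(r[0],4),np.round(r[1]),round(r[2],1))
# pad crop
cv2.imwrite('pics/wd_c.png',cv2.resize(w['frame'][120:280,240:400],(800,800))[:600])
f=w['frame'];print(proj(w,[.459,-.05,.003]),proj(w,[.55,-.042,.087]))
"
```

```text
t 13.725 [ 0.5477 -0.0414  0.287 ] yaw 5.5
latch_grip []
pad [([316.0, 224.4], 0.77)]
cover [([196.3, 207.1], 0.92)]
cover 0.76 [196. 206.] [0.4699 0.1335] [89. 53.] 4.9
cover 0.65 [ 24. 188.] [0.4756 0.382 ] [95. 56.] -9.3
holder 0.83 [317. 198.] [ 0.4914 -0.0577] [180. 100.] 3.4
0.94 [ 24. 188.] [0.4746 0.3847] [92. 55.] -8.3
0.81 [444. 233.] [ 0.4658 -0.2429] [53. 38.] 61.5
0.71 [374. 312.] [ 0.3138 -0.153 ] [70. 53.] -84.4
0.68 [105. 132.] [0.5699 0.2599] [90. 52.] -6.5
0.58 [470. 162.] [ 0.579  -0.2573] [91. 54.] 2.3
0.57 [117. 220.] [0.433  0.2518] [90. 53.] -17.7
0.38 [537. 242.] [ 0.4684 -0.3836] [23. 10.] -84.4
[319.17493933 225.67158006] [320.09584196 177.46652584]
```

View pics/wd_c.png

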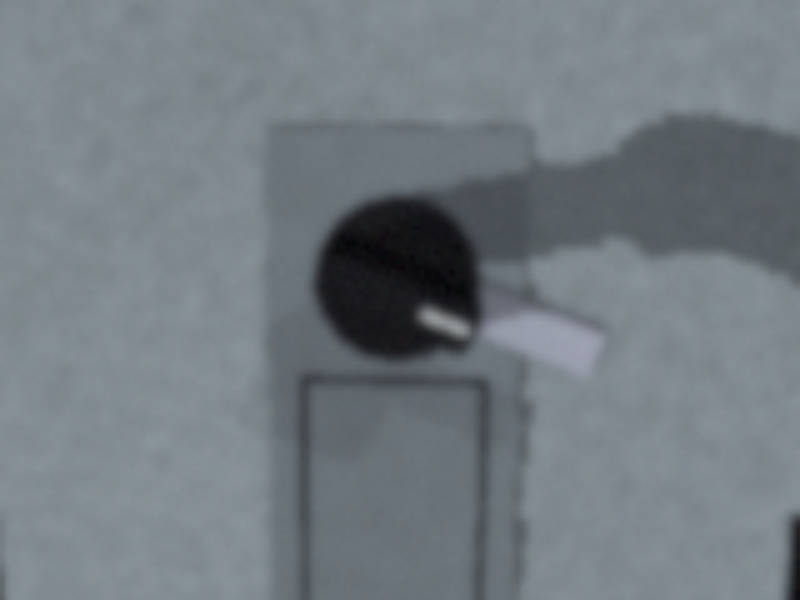

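The pad outline is clearly visible, with upper corners at about (301,196) and (337,196). The cover now measures (0.470,0.134), against (0.500,0.115) where I set it, so it was knocked aside. It is clear of everything, so I'll re-measure it before use. Next I fit the outlines precisely.

```bash
cat >> h.py <<'E'
from scipy.optimize import minimize
from scipy.ndimage import map_coordinates
def fit(p,x0,z,mode,L=.09,W=.05,n=40):
    """x0=(x,y,deg). mode 'line': dark outline; 'bright': face brighter than outside"""
    g=cv2.GaussianBlur(cv2.cvtColor(p["frame"],cv2.COLOR_BGR2GRAY),(0,0),.7).astype(float)
    def samp(v,off):
        a=np.radians(v[2]);t=np.linspace(-.95,.95,n);l,w=L/2+off,W/2+off;o=np.ones(n)
        q=np.vstack([np.c_[t*l,w*o],np.c_[t*l,-w*o],np.c_[l*o,t*w],np.c_[-l*o,t*w]])
        X=np.c_[v[0]+q[:,0]*np.cos(a)-q[:,1]*np.sin(a),v[1]+q[:,0]*np.sin(a)+q[:,1]*np.cos(a),np.full(len(q),z)]
        E=np.array(p["extrinsics"]);K=np.array(p["K"]);c=X@E[:3,:3].T+E[:3,3]
        u=np.c_[c[:,0],-c[:,1],-c[:,2]]@K.T;u=u[:,:2]/u[:,2:]
        return map_coordinates(g,[u[:,1],u[:,0]],order=1,mode="nearest")
    def cost(v):
        if mode=="line":
            r=samp(v,0)-.5*(samp(v,.004)+samp(v,-.004)); return np.clip(r,-25,25).mean()
        return -np.clip(samp(v,-.002)-samp(v,.002),-40,40).mean()
    best=None
    for dx in(-.005,0,.005):
        for dy in(-.005,0,.005):
            for da in(-3,0,3):
                v0=np.array(x0)+[dx,dy,da];c=cost(v0)
                if best is None or c<best[0]: best=(c,v0)
    r=minimize(cost,best[1],method="Nelder-Mead",options=dict(initial_simplex=best[1]+np.array([[0,0,0],[.003,0,0],[0,.003,0],[0,0,2.]]),xatol=1e-5,fatol=1e-4))
    return r.x.round(4),round(r.fun,2)
E
python3 - <<'E'
from h import *
import pickle
for tag in ["wd"]:
    p=pickle.load(open(tag+".pkl","rb"))["p"]
    v,c=fit(p,(.459,-.05,5.2),.003,"line");print("pad",v,c)
    b=np.array([v[0]+.035*np.cos(np.radians(v[2])),v[1]+.035*np.sin(np.radians(v[2])),v[2]])
    for x0 in[(.57,.262,-7),(.579,-.26,2),(.433,.253,-17),(.442,-.232,-30),(.475,.387,-8)]:
        print(x0,fit(p,x0,.008,"bright"))
    print("cover",fit(p,(.470,.1335,5),.008,"bright"))
p=pickle.load(open("wa.pkl","rb"))["p"]
print("cover0 wa",fit(p,(.457,-.049,5.2),.011,"bright"));p=pickle.load(open("wc.pkl","rb"))["p"];print("cover0 wc",fit(p,(.457,-.049,5.2),.011,"bright"))
t=ctrl.camera("top")
print("top pad",fit(t,(.459,-.05,5.2),.003,"line"),"cover",fit(t,(.470,.1335,5),.008,"bright"))
for x0 in[(.57,.262,-7),(.579,-.26,2),(.433,.253,-17),(.442,-.232,-30),(.475,.387,-8)]:
    print(x0,fit(t,x0,.008,"bright"))
E
```

```text
pad [ 0.4595 -0.0491  4.8566] -9.0
(0.57, 0.262, -7) (array([ 0.57 ,  0.262, -7.   ]), np.float64(-40.0))
(0.579, -0.26, 2) (array([ 0.5794, -0.259 ,  1.7593]), np.float64(-40.0))
(0.433, 0.253, -17) (array([  0.4321,   0.2555, -17.94  ]), np.float64(-30.24))
(0.442, -0.232, -30) (array([  0.4438,  -0.2324, -26.8199]), np.float64(-17.22))
(0.475, 0.387, -8) (array([ 0.4735,  0.3885, -7.    ]), np.float64(-40.0))
cover (array([0.4686, 0.1368, 5.2527]), np.float64(-37.38))
cover0 wa (array([ 0.4579, -0.0486,  9.1256]), np.float64(-37.87))
cover0 wc (array([ 0.457, -0.049,  5.2  ]), np.float64(-40.0))
top pad (array([ 0.4615, -0.0501,  8.011 ]), np.float64(-3.36)) cover (array([0.4679, 0.1364, 4.4591]), np.float64(-31.85))
(0.57, 0.262, -7) (array([ 0.5707,  0.2635, -5.9701]), np.float64(-33.63))
(0.579, -0.26, 2) (array([ 0.5807, -0.2598,  2.6921]), np.float64(-34.04))
(0.433, 0.253, -17) (array([  0.4311,   0.2553, -17.4995]), np.float64(-35.38))
(0.442, -0.232, -30) (array([  0.4421,  -0.2332, -26.7088]), np.float64(-27.84))
(0.475, 0.387, -8) (array([ 0.4748,  0.3893, -9.0668]), np.float64(-33.89))
```

```bash
sed -i 's/-40,40/-110,110/' h.py; python3 - <<'E'
from h import *
import pickle
t=ctrl.camera("top")
p=pickle.load(open("wd.pkl","rb"))["p"]
for nm,q in(("w",p),("t",t)):
    for x0 in[(.57,.262,-7),(.579,-.26,2),(.432,.2553,-17),(.442,-.232,-27),(.475,.388,-8)]:
        print(nm,x0,fit(q,x0,.008,"bright"))
    print("cover",fit(q,(.469,.136,5),.008,"bright"))
s=ctrl.observe();print(s["ee_pos"],s["t"])
E
```

```text
w (0.57, 0.262, -7) (array([ 0.5698,  0.2631, -6.4977]), np.float64(-70.32))
w (0.579, -0.26, 2) (array([ 0.5798, -0.2586,  2.0587]), np.float64(-58.98))
w (0.432, 0.2553, -17) (array([  0.4305,   0.2548, -18.0601]), np.float64(-51.28))
w (0.442, -0.232, -27) (array([  0.4425,  -0.2314, -28.0647]), np.float64(-29.14))
w (0.475, 0.388, -8) (array([ 0.474 ,  0.3884, -8.894 ]), np.float64(-73.34))
cover (array([0.4676, 0.1365, 5.3734]), np.float64(-49.44))
t (0.57, 0.262, -7) (array([ 0.5707,  0.2632, -6.4089]), np.float64(-35.44))
t (0.579, -0.26, 2) (array([ 0.5807, -0.2598,  2.4757]), np.float64(-34.61))
t (0.432, 0.2553, -17) (array([  0.4309,   0.2551, -17.9648]), np.float64(-37.5))
t (0.442, -0.232, -27) (array([  0.4422,  -0.2328, -28.1425]), np.float64(-28.86))
t (0.475, 0.388, -8) (array([ 0.4747,  0.389 , -8.9999]), np.float64(-36.0))
cover (array([0.4679, 0.1364, 4.4734]), np.float64(-32.97))
[ 0.54806032 -0.04161967  0.28740346] 14.175
```

Request:
move_arm(
  deltas=[0.5,-0.12,-0.2,0,-0.1,0.5,-0.24,-0.4,-0.1,-0.2,0.5,-0.352,-0.6,-0.25,-0.3,0.5,-0.352,-0.635,-0.45,-0.373,0.5,-0.352,-0.635,-0.65,-0.373,0.5,-0.352,-0.635,-0.83,-0.373,0.5,-0.352,-0.635,-0.9,-0.373,0.5,-0.352,-0.635,-0.945,-0.373,0.5,-0.352,-0.635,-0.945,-0.373,-0.5,-0.352,-0.635,-0.945,-0.373,-0.5,-0.352,-0.635,-0.945,-0.373,-0.5,-0.352,-0.635,-0.945,-0.373,-0.5,-0.352,-0.635,-0.945,-0.373],
  grip_force=25,
)

```text
t: 15.8
ee_pos: [0.4435, -0.233, 0.0054]
tcp_rot: [3.141, -0.003, -0.49]
ft_force: [-0.0, 0.4, 7.7]
gripper_width: 0.0492
finger_force: 25.0
```

Request:
move_arm(
  deltas=[-0.5,0,0,0.06,0,-0.5,0,0,0.12,0,-0.5,0.01,0.12,0.12,0.1,-0.5,0.03,0.25,0.12,0.2,-0.5,0.045,0.4,0.12,0.3,-0.5,0.059,0.53,0.12,0.367,-0.5,0.059,0.6,0.12,0.367,-0.5,0.059,0.61,0.08,0.367,-0.5,0.059,0.61,0.04,0.367,-0.5,0.059,0.61,0.025,0.367,-0.5,0.059,0.61,0.02,0.367],
)

```text
t: 17.18
ee_pos: [0.4599, -0.0502, 0.0094]
tcp_rot: [-3.142, 0.001, 0.085]
ft_force: [0.1, 0.3, -0.4]
gripper_width: 0.0493
finger_force: 25.0
```

Request:
move_arm(
  deltas=[-0.5,0,0.002,-0.003,0,0.3,0,0.002,-0.003,0,0.3,0,0.002,-0.003,0,0.3,0,0.002,0.1,0,0.4,0,0,0.3,0,0.5,0.03,-0.05,0.42,0,0.5,0.15,-0.25,0.42,-0.03,0.5,0.27,-0.45,0.42,-0.03,0.5,0.38,-0.65,0.38,-0.03,0.5,0.4,-0.7,0.22,-0.03,0.5,0.4,-0.7,0.06,-0.03,0.5,0.4,-0.7,0.0,-0.03,0.5,0.4,-0.7,-0.014,-0.03,0.5,0.4,-0.7,-0.014,-0.03,-0.5,0.4,-0.7,-0.014,-0.03,-0.5,0.4,-0.7,-0.014,-0.03,-0.5,0.4,-0.7,-0.014,-0.03,-0.5,0.4,-0.7,-0.014,-0.03],
)

```text
t: 19.42
ee_pos: [0.5809, -0.2597, 0.0071]
tcp_rot: [3.141, -0.002, 0.039]
ft_force: [-1.6, 0.8, 6.6]
gripper_width: 0.0488
finger_force: 25.0
```

```bash
python3 - <<'E'
from h import *
t=ctrl.camera("top");print("pile",fit(t,(.46,-.049,5),.011,"bright"))
print(ctrl.observe()["ee_pos"])
E
```

```text
pile (array([ 0.459 , -0.0487,  4.5046]), np.float64(-52.5))
[ 0.58092532 -0.25972402  0.00703963]
```

Request:
move_arm(
  deltas=[-0.5,0,0,0.06,0,-0.5,-0.05,0.05,0.2,0,-0.5,-0.2,0.12,0.2,0.03,-0.5,-0.33,0.22,0.2,0.03,-0.5,-0.4,0.36,0.2,0.03,-0.5,-0.4,0.52,0.2,0.03,-0.5,-0.4,0.66,0.2,0.03,-0.5,-0.4,0.7,0.16,0.03,-0.5,-0.4,0.7,0.1,0.03,-0.5,-0.4,0.7,0.06,0.03,-0.5,-0.4,0.7,0.047,0.03,-0.5,-0.4,0.7,0.043,0.03],
)

```text
t: 20.98
ee_pos: [0.4603, -0.05, 0.0185]
tcp_rot: [3.141, 0.0, 0.086]
ft_force: [-1.1, 0.3, -0.5]
gripper_width: 0.0485
finger_force: 25.0
```

Request:
move_arm(
  deltas=[-0.5,0,0.002,-0.002,0,0.3,0,0.002,-0.002,0,0.3,0,0.002,-0.002,0,0.3,0,0.002,0.1,0,0.4,0,0,0.3,0,0.5,-0.03,0.15,0.42,-0.08,0.5,-0.08,0.35,0.42,-0.2,0.5,-0.1,0.55,0.42,-0.254,0.5,-0.1,0.75,0.42,-0.254,0.5,-0.1,0.9,0.42,-0.254,0.5,-0.1,0.9,0.42,-0.254],
)

```text
t: 22.35
ee_pos: [0.4302, 0.2234, 0.1449]
tcp_rot: [-3.14, -0.001, -0.308]
ft_force: [0.4, -0.9, -0.0]
gripper_width: 0.0683
finger_force: 0.0
```

```bash
python3 - <<'E'
from h import *
t=ctrl.camera("top");print("pile",fit(t,(.46,-.049,5),.019,"bright"))
for x0 in[(.57,.262,-7),(.432,.2553,-17),(.475,.388,-8)]: print(x0,fit(t,x0,.008,"bright"))
s=ctrl.observe();print(s["t"],s["ee_pos"],np.degrees(s["tcp_rot"][2]))
E
```

```text
pile (array([ 0.4591, -0.0484,  4.5957]), np.float64(-41.44))
(0.57, 0.262, -7) (array([ 0.5708,  0.2631, -6.1676]), np.float64(-29.19))
(0.432, 0.2553, -17) (array([  0.4273,   0.247 , -17.9643]), np.float64(-2.83))
(0.475, 0.388, -8) (array([ 0.4747,  0.3874, -1.2504]), np.float64(-11.88))
22.4 [0.42987982 0.22152262 0.14465707] -17.725438129558004
```

Request:
move_arm(
  deltas=[0.5,0.002,0.114,-0.05,0,0.5,0.002,0.114,-0.2,0,0.5,0.002,0.114,-0.36,0,0.5,0.002,0.114,-0.43,0,0.5,0.002,0.114,-0.462,0,0.5,0.002,0.114,-0.462,0,-0.5,0.002,0.114,-0.462,0,-0.5,0.002,0.114,-0.462,0,-0.5,0.002,0.114,-0.462,0,-0.5,0.002,0.114,-0.462,0],
)

```text
t: 23.65
ee_pos: [0.4314, 0.2549, 0.0069]
tcp_rot: [-3.141, -0.001, -0.312]
ft_force: [-0.1, -1.4, 6.8]
gripper_width: 0.0487
finger_force: 25.0
```

Request:
move_arm(
  deltas=[-0.5,0,0,0.08,0,-0.5,0,0,0.25,0,-0.5,0.01,-0.12,0.28,0.06,-0.5,0.03,-0.28,0.28,0.14,-0.5,0.05,-0.46,0.28,0.2,-0.5,0.08,-0.64,0.28,0.254,-0.5,0.098,-0.8,0.28,0.254,-0.5,0.098,-0.9,0.28,0.254,-0.5,0.098,-0.9,0.28,0.254],
)

```text
t: 24.78
ee_pos: [0.46, -0.0167, 0.0899]
tcp_rot: [3.142, 0.0, 0.083]
ft_force: [-0.1, -0.1, -1.0]
gripper_width: 0.0487
finger_force: 25.0
```

Request:
move_arm(
  deltas=[-0.5,0,-0.08,0,0,-0.5,0,-0.114,-0.05,0,-0.5,0,-0.114,-0.12,0,-0.5,0,-0.114,-0.17,0,-0.5,0,-0.114,-0.2,0,-0.5,0,-0.114,-0.212,0,-0.5,0,-0.114,-0.212,0],
)

```text
t: 25.65
ee_pos: [0.4604, -0.0492, 0.0266]
tcp_rot: [3.142, -0.0, 0.087]
ft_force: [-0.2, 0.6, -0.5]
gripper_width: 0.0486
finger_force: 25.0
```

Request:
move_arm(
  deltas=[-0.5,0,0,-0.002,0,0.3,0,0,-0.002,0,0.3,0,0,-0.002,0,0.3,0,0,0.1,0,0.4,0,0,0.3,0,0.5,0.03,0.15,0.42,-0.08,0.5,0.1,0.33,0.42,-0.126,0.5,0.2,0.5,0.42,-0.126,0.5,0.28,0.68,0.42,-0.126,0.5,0.368,0.84,0.42,-0.126,0.5,0.368,0.9,0.42,-0.126,0.5,0.368,0.9,0.42,-0.126],
)

```text
t: 27.15
ee_pos: [0.5698, 0.2209, 0.152]
tcp_rot: [3.141, 0.001, -0.11]
ft_force: [-1.0, -0.3, 0.1]
gripper_width: 0.0684
finger_force: 0.0
```

```bash
python3 - <<'E'
from h import *
t=ctrl.camera("top");print("pile",fit(t,(.46,-.049,5),.027,"bright"),"cover",fit(t,(.468,.1364,5),.008,"bright"))
s=ctrl.observe();print(s["t"],s["ee_pos"],np.degrees(s["tcp_rot"][2]))
E
```

```text
pile (array([ 0.4596, -0.0485,  5.0687]), np.float64(-52.83)) cover (array([0.4679, 0.1366, 4.5532]), np.float64(-34.74))
27.2 [0.56967272 0.21976465 0.1522043 ] -6.357403469665942
```

Request:
move_arm(
  deltas=[0.5,0,0.141,-0.05,0,0.5,0,0.141,-0.2,0,0.5,0,0.141,-0.37,0,0.5,0,0.141,-0.45,0,0.5,0,0.141,-0.488,0,0.5,0,0.141,-0.488,0,-0.5,0,0.141,-0.488,0,-0.5,0,0.141,-0.488,0,-0.5,0,0.141,-0.488,0,-0.5,0,0.141,-0.488,0],
)

```text
t: 28.45
ee_pos: [0.5713, 0.263, 0.0073]
tcp_rot: [-3.141, -0.002, -0.111]
ft_force: [0.3, 0.3, 7.1]
gripper_width: 0.0487
finger_force: 25.0
```

Request:
move_arm(
  deltas=[-0.5,0,0,0.08,0,-0.5,-0.03,0,0.25,0,-0.5,-0.15,-0.08,0.28,0.06,-0.5,-0.28,-0.2,0.28,0.126,-0.5,-0.368,-0.36,0.28,0.126,-0.5,-0.368,-0.54,0.28,0.126,-0.5,-0.368,-0.72,0.28,0.126,-0.5,-0.368,-0.88,0.28,0.126,-0.5,-0.368,-0.94,0.28,0.126,-0.5,-0.368,-0.94,0.28,0.126],
)

```text
t: 29.7
ee_pos: [0.46, -0.02, 0.09]
tcp_rot: [-3.141, 0.0, 0.084]
ft_force: [0.4, -0.2, -0.3]
gripper_width: 0.0481
finger_force: 25.0
```

Request:
move_arm(
  deltas=[-0.5,0,-0.08,0,0,-0.5,0,-0.101,-0.05,0,-0.5,0,-0.101,-0.1,0,-0.5,0,-0.101,-0.15,0,-0.5,0,-0.101,-0.175,0,-0.5,0,-0.101,-0.185,0,-0.5,0,-0.101,-0.185,0],
)

```text
t: 30.58
ee_pos: [0.4605, -0.0492, 0.0348]
tcp_rot: [3.141, -0.001, 0.087]
ft_force: [0.5, 0.5, -0.3]
gripper_width: 0.0483
finger_force: 25.0
```

Request:
move_arm(
  deltas=[-0.5,0,0,-0.002,0,0.3,0,0,-0.002,0,0.3,0,0,-0.002,0,0.3,0,0,0.1,0,0.4,0,0,0.3,0,0.5,0,0.15,0.38,-0.08,0.5,0.03,0.33,0.38,-0.154,0.5,0.048,0.5,0.38,-0.154,0.5,0.048,0.68,0.38,-0.154,0.5,0.048,0.85,0.38,-0.154,0.5,0.048,1,0.38,-0.154,0.5,0.048,1,0.38,-0.154],
)

```text
t: 32.08
ee_pos: [0.4745, 0.2531, 0.1484]
tcp_rot: [-3.141, -0.0, -0.152]
ft_force: [-0.5, -0.6, -0.0]
gripper_width: 0.0685
finger_force: 0.0
```

```bash
python3 - <<'E'
from h import *
t=ctrl.camera("top");print("pile",fit(t,(.46,-.049,5),.035,"bright"),"cover",fit(t,(.468,.1364,5),.008,"bright"))
s=ctrl.observe();print(s["t"],s["ee_pos"],np.degrees(s["tcp_rot"][2]))
w=ctrl.camera("wrist");print(fit(w,(.4745,.3888,-9),.008,"bright"))
E
```

```text
pile (array([ 0.4594, -0.0486,  4.6236]), np.float64(-46.05)) cover (array([0.4678, 0.1363, 4.3673]), np.float64(-33.65))
32.125 [0.47427293 0.25134633 0.14830988] -8.767925892190908
(array([ 0.4742,  0.3888, -8.5024]), np.float64(-71.07))
```

Request:
move_arm(
  deltas=[0.5,0,0.18,0,0,0.5,0,0.36,-0.03,0,0.5,0,0.46,-0.12,0,0.5,0,0.46,-0.28,0,0.5,0,0.46,-0.42,0,0.5,0,0.46,-0.475,0,0.5,0,0.46,-0.475,0,0.5,0,0.46,-0.475,0,-0.5,0,0.46,-0.475,0,-0.5,0,0.46,-0.475,0,-0.5,0,0.46,-0.475,0,-0.5,0,0.46,-0.475,0],
)

```text
t: 33.67
ee_pos: [0.475, 0.3888, 0.007]
tcp_rot: [-3.141, -0.001, -0.155]
ft_force: [-0.5, -2.0, 6.0]
gripper_width: 0.0487
finger_force: 25.0
```

Request:
move_arm(
  deltas=[-0.5,0,0,0.08,0,-0.5,0,0,0.25,0,-0.5,0,-0.1,0.3,0.06,-0.5,-0.03,-0.25,0.3,0.154,-0.5,-0.048,-0.43,0.3,0.154,-0.5,-0.048,-0.61,0.3,0.154,-0.5,-0.048,-0.79,0.3,0.154,-0.5,-0.048,-0.95,0.3,0.154,-0.5,-0.048,-1,0.3,0.154],
)

```text
t: 34.8
ee_pos: [0.4596, 0.0864, 0.0959]
tcp_rot: [3.141, 0.001, 0.083]
ft_force: [-0.0, 0.4, -0.4]
gripper_width: 0.0486
finger_force: 25.0
```

Request:
move_arm(
  deltas=[-0.5,0,-0.14,0,0,-0.5,0,-0.3,0,0,-0.5,0,-0.42,0,0,-0.5,0,-0.46,-0.03,0,-0.5,0,-0.46,-0.09,0,-0.5,0,-0.46,-0.14,0,-0.5,0,-0.46,-0.17,0,-0.5,0,-0.46,-0.179,0,-0.5,0,-0.46,-0.179,0],
)

```text
t: 35.92
ee_pos: [0.4605, -0.0491, 0.0425]
tcp_rot: [3.142, -0.0, 0.087]
ft_force: [0.2, -0.1, -1.5]
gripper_width: 0.0489
finger_force: 25.0
```

Request:
move_arm(
  deltas=[-0.5,0,0,-0.002,0,0.3,0,0,-0.002,0,0.3,0,0,-0.002,0,0.3,0,0,0.1,0,0.4,0,0,0.3,0,0.3,0.05,0.1,0.5,0,0.3,0.2,0.25,0.7,0,0.3,0.293,0.3,0.82,0,0.3,0.293,0.3,0.82,0,0.3,0.293,0.3,0.82,0],
)

```text
t: 37.17
ee_pos: [0.5488, 0.0409, 0.2889]
tcp_rot: [3.141, -0.002, 0.087]
ft_force: [-0.9, -0.2, -1.1]
gripper_width: 0.0593
finger_force: 0.0
```

```bash
python3 - <<'E'
from h import *
w=ctrl.camera("wrist");cv2.imwrite("pics/we.png",w["frame"])
t=ctrl.camera("top")
for nm,p in(("w",w),("t",t)):print(nm,"pile",fit(p,(.46,-.049,5),.043,"bright"),"cover",fit(p,(.468,.1364,5),.008,"bright"))
a=ctrl.pinpoint("cover",w);b=ctrl.pinpoint("cover",t);print([x["at"] for x in a],[x["at"] for x in b], tri(w,a[0]["at"],t,b[0]["at"]) if a and b else "")
s=ctrl.observe();print(s["t"],s["ee_pos"],np.degrees(s["tcp_rot"][2]))
E
```

```text
w pile (array([ 0.4603, -0.0471,  4.1076]), np.float64(-43.53)) cover (array([0.4674, 0.1361, 6.2636]), np.float64(-32.95))
t pile (array([ 0.4624, -0.0497, 10.0315]), np.float64(-13.39)) cover (array([0.4668, 0.1378, 7.3441]), np.float64(-3.66))
[[250.7, 217.4]] [[281.9, 218.5]] [0.47014066 0.13288687 0.02114153]
37.375 [0.54694449 0.03993714 0.28722936] 4.91361438074274
```

View pics/we.png

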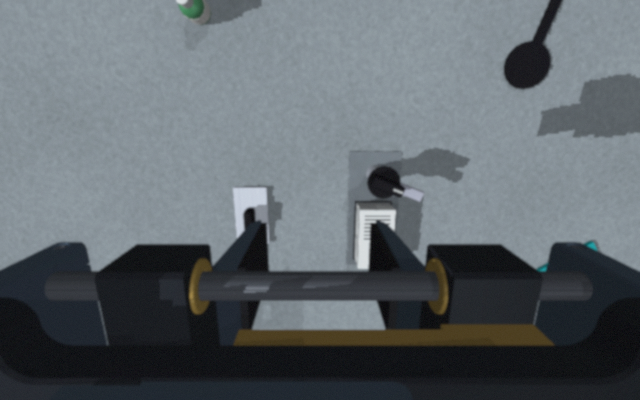

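The pile's top plate at (375,235) lies square on the pad, and the cover at (250,217) lies clear. Now I fetch the cover.

Request:
move_arm(
  deltas=[0,-0.1,0.15,-0.05,0,0,-0.22,0.3,-0.15,0,0,-0.266,0.317,-0.33,0,0,-0.266,0.317,-0.52,0,0,-0.266,0.317,-0.7,0,0,-0.266,0.317,-0.85,0,0,-0.266,0.317,-0.914,0,0,-0.266,0.317,-0.914,0,-1,-0.266,0.317,-0.914,0,-1,-0.266,0.317,-0.914,0,-1,-0.266,0.317,-0.914,0,-1,-0.266,0.317,-0.914,0,-1,-0.266,0.317,-0.914,0],
  grip_force=30,
)

```text
t: 39.0
ee_pos: [0.4687, 0.1357, 0.0148]
tcp_rot: [-3.142, -0.001, 0.086]
ft_force: [-0.8, -0.1, 5.9]
gripper_width: 0.0127
finger_force: 30.0
```

```bash
python3 - <<'E'
from h import *
t=ctrl.camera("top")
print("pile",fit(t,(.46,-.049,5),.043,"bright"),"cover",fit(t,(.468,.1364,5),.008,"bright"))
s=ctrl.observe();print(s["t"],s["ee_pos"],np.degrees(s["tcp_rot"][2]))
E
```

```text
pile (array([ 0.4599, -0.0486,  4.5027]), np.float64(-45.93)) cover (array([0.4742, 0.1345, 8.5019]), np.float64(-9.45))
39.05 [0.46865016 0.13565226 0.01481926] 4.950774457396438
```

Request:
move_arm(
  deltas=[-1,0,0,0.08,0,-1,0,0,0.22,0,-1,0,-0.08,0.27,0,-1,-0.01,-0.22,0.27,0,-1,-0.027,-0.38,0.27,0,-1,-0.027,-0.53,0.27,0,-1,-0.027,-0.61,0.27,0,-1,-0.027,-0.617,0.24,0,-1,-0.027,-0.617,0.2,0,-1,-0.027,-0.617,0.17,0,-1,-0.027,-0.617,0.152,0,-1,-0.027,-0.617,0.147,0,-1,-0.027,-0.617,0.147,0],
)

```text
t: 40.67
ee_pos: [0.4604, -0.0493, 0.0584]
tcp_rot: [3.141, -0.0, 0.087]
ft_force: [0.4, -0.4, -1.3]
gripper_width: 0.0126
finger_force: 30.0
```

Request:
move_arm(
  deltas=[-1,0,0,-0.002,0,-0.3,0,0,-0.002,0,-0.3,0,0,-0.002,0,-0.3,0,0,0.1,0,0,0,0,0.3,0,0.4,0.05,0,0.5,0,0.4,0.2,0.024,0.65,0,0.4,0.293,0.024,0.77,0,0.4,0.293,0.024,0.77,0,0.4,0.293,0.024,0.77,0],
)

```text
t: 41.92
ee_pos: [0.5469, -0.0423, 0.2881]
tcp_rot: [-3.141, 0.003, 0.086]
ft_force: [0.6, -0.5, -0.3]
gripper_width: 0.0638
finger_force: 0.0
```

```bash
python3 - <<'E'
from h import *
w=ctrl.camera("wrist");t=ctrl.camera("top")
cv2.imwrite("pics/wf.png",cv2.resize(w["frame"][130:270,230:410],(720,560),interpolation=cv2.INTER_CUBIC))
for nm,p in(("w",w),("t",t)):print(nm,"cover",fit(p,(.46,-.049,5),.051,"bright"))
for p in(w,t): print([(np.round(x["at"],1),x["conf"]) for x in ctrl.pinpoint("latch_grip",p)])
s=ctrl.observe();print(s["t"],s["ee_pos"],np.degrees(s["tcp_rot"][2]),proj(w,[.55,-.042,.087]))
E
```

```text
w cover (array([ 0.4603, -0.0483,  4.6407]), np.float64(-64.4))
t cover (array([ 0.4604, -0.0468,  1.1803]), np.float64(-27.42))
[(array([315.7, 175.5]), 0.62)]
[(array([340.8, 190.5]), 0.59)]
42.125 [ 0.54688842 -0.04230214  0.28818638] 4.94142948881679 [319.29446466 176.2981643 ]
```

View pics/wf.png

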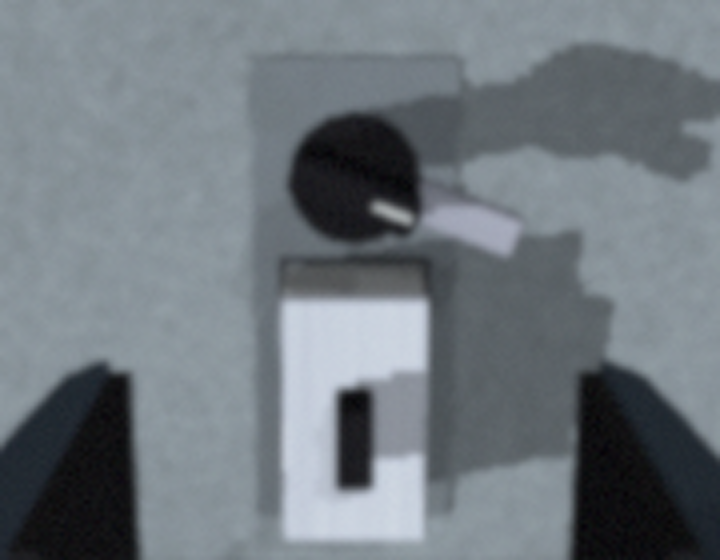

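Request:
move_arm(
  deltas=[0.1,0.007,0,0,0.11,0.1,0.007,0,0,0.22,0.1,0.007,0,0,0.33,0.1,0.007,0,0,0.44,0.1,0.007,0,-0.1,0.55,0.1,0.007,0,-0.25,0.66,0.1,0.007,0,-0.4,0.76,0.1,0.007,0,-0.55,0.76,0.1,0.007,0,-0.65,0.76,0.1,0.007,0,-0.7,0.76,0.1,0.007,0,-0.7,0.76,-1,0.007,0,-0.7,0.76,-1,0.007,0,-0.7,0.76,-1,0.007,0,-0.7,0.76,-1,0.007,0,-0.7,0.76,-1,0.007,0,-0.7,0.76],
  grip_force=30,
)

```text
t: 44.12
ee_pos: [0.5499, -0.0422, 0.0797]
tcp_rot: [-3.141, 0.0, 1.281]
ft_force: [-1.9, -0.0, 4.1]
gripper_width: 0.0139
finger_force: 30.0
```

Request:
move_arm(
  deltas=[-1,0,0,0,-0.08,-1,0,0,0,-0.17,-1,0,0,0,-0.26,-1,0,0,0,-0.35,-1,0,0,0,-0.44,-1,0,0,0,-0.53,-1,0,0,0,-0.62,-1,0,0,0,-0.7,-1,0,0,0,-0.755,-1,0,0,0,-0.755,-1,0,0,0,-0.755],
)

```text
t: 45.5
ee_pos: [0.5497, -0.042, 0.0797]
tcp_rot: [-3.141, 0.001, 0.094]
ft_force: [-1.9, 0.9, 5.0]
gripper_width: 0.014
finger_force: 30.0
```

Request:
move_arm(
  deltas=[0,0,0,0,-0.755,0,0,0,0,-0.755,0,0,0,0,-0.755,0,0,0,0.1,-0.755,0.1,0,0,0.3,-0.755,0.4,0,0,0.5,-0.755,0.4,0,0,0.7,-0.755,0.4,0,0,0.7,-0.755,0.4,0,0,0.7,-0.755,0.4,0,0,0.7,-0.755],
)

```text
t: 46.75
ee_pos: [0.5492, -0.0441, 0.2872]
tcp_rot: [3.139, 0.004, -1.089]
ft_force: [0.2, 0.4, -0.0]
gripper_width: 0.064
finger_force: 0.0
```

```bash
python3 - <<'E'
from h import *
w=ctrl.camera("wrist");t=ctrl.camera("top");d=ctrl.camera("side")
a=cv2.resize(w["frame"][130:270,230:410],(514,400),interpolation=cv2.INTER_CUBIC)
b=cv2.resize(d["frame"][190:310,240:380],(467,400),interpolation=cv2.INTER_CUBIC)[:,100:386]
cv2.imwrite("pics/wg.png",np.hstack([a,b]))
print("cover",fit(w,(.46,-.049,5),.051,"bright"),"pile via top",fit(t,(.46,-.049,5),.051,"bright"))
s=ctrl.observe();print(s["t"],s["ee_pos"],s["gripper_width"])
E
```

```text
cover (array([ 0.46  , -0.049 ,  4.8684]), np.float64(-50.2)) pile via top (array([ 0.4604, -0.0473,  1.1803]), np.float64(-21.69))
46.9 [ 0.54959012 -0.04412213  0.28784407] 0.06369321519669902
```

View pics/wg.png

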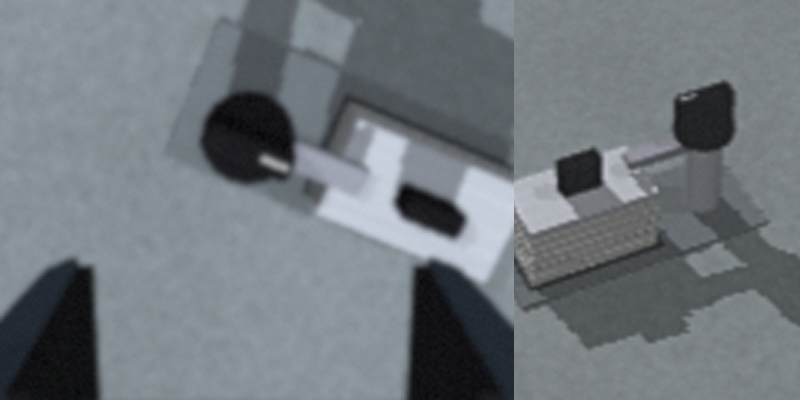

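The knob is home with its arm over the cover's end (left half about (335,170); right half, arm at (650,155)). The cover and the five plates stand square, and the gripper is clear. Handing in.

```bash
python3 -c "
from plant import ctrl
print(ctrl.close_job())"
```

```text
the job is handed in; nothing more can be done
None
```

The job is handed in: all five striped plates are stacked square on the pad with the cover on top, the knob is clicked home with its arm over the cover, and the dropper and paddle were left alone (about 47 s used; no verdict was returned).

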